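# Show the customer the knife and its blades, then call the cashier

## Robot

A 6-joint arm with a two-finger parallel gripper is mounted at the origin on the work surface. World frame = base frame: x ahead of the robot, y to its left, z up, the work surface at z = 0. Lengths are in m, angles in degrees, forces in N, time in s.
With the tool pointing down it reaches from about 0.35 to 0.875 m from the base axis. Payload 4.2 kg.
Tool frame: the origin (TCP) lies between the finger pads, 19 mm behind the fingertips; this is the grasp point; z points along the fingers, y is the line along which they close (so a half turn about z gives the same grasp; the last joint's range is limited). The gripper opens to 87 mm and grips with 3 to 60 N. Pads are 19 mm wide; open, the fingers measure 117 mm over their backs; the gripper's body (75 mm by 190 mm) begins 51 mm behind the grasp point.
Start: joints at [88.442, 22.042, 0.453, 0, -68.411, -14.817], TCP at [0.176, 0.6, 0.241] pointing down, gripper open.
Joint ranges: [-179.83, 179.83], [-69.29, 118.12], [-61.27, 80.66], [-181.25, 117.63], [-171.15, -9.14], [-177.46, 177.46]. Speed limits (degrees/s): [159.86, 159.86, 180, 180, 180, 180].

## Interface

Orientations are given as a 3x3 rotation matrix whose columns are the frame's x, y, z axes.
In Python, from station import r gives the robot as it stands.
- The arm moves only by the tool jog_arm, never from a script. Its argument "plan" is text: rows parted by semicolons, each of 7 numbers parted by spaces: the shift along the tool's x, y, z normalised to -1 to 1, where 1 is 0.025 m, then the turn, a rotation vector about the tool's x, y, z normalised to -1 to 1, where 1 is 8 degrees, then the closure, from -1 (fully open) to 1 (shut). A call has exactly 10 rows; each row shifts and turns the commanded pose from where the row before left it, along the tool's axes as they then stand; what a row does not reach is not made up. A row lasts 1/10 s, in which the tool goes at most 50 mm and 8.59 degrees, less where a joint would pass 70% of its speed; a pose out of reach is approached as far as the arm can. A call with a number of a shift or a turn outside -1 to 1 is refused whole. A call with a gripper value outside its range is refused whole. The fingers move at their own pace and stop on an object; the grip force is fixed at half the most. Time passes only in rows, so rows that do not move let the fingers close, or fill a call up. It gives the time, the measured TCP pose, the force, the opening and the grip force at its end, in the units of the state.
- r.sense(): the state, without advancing time (a new reading comes with each control period).
- r.capture(name): name is "side" or "top"; returns (picture, depth): 384x512x3 uint8, red, green, blue; 384x512 float32, m along the optical axis (not along the pixel's ray), 0 where there is no reading.
- r.get_calibration(name): a dict with "mtx" (3x3 intrinsics, pixels), "extrinsics" (4x4, takes a point from camera to world coordinates). Camera axes: x right, y up, looking along -z (the intrinsics and any distortion apply to the point x, -y, -z); pixel columns grow to the right and rows downward; lengths in m; the calibration is good to about 2 mm. A picture is of the moment at which its call begins. get_calibration takes no time and is no camera call.
- r.finish_job(): hands the job in; it is judged then, once.
The state is a dict: "time_s": time; "joints": joint angles; "joint_velocities": joint speeds; "effort": joint torques, N m; "tcp_pos": TCP position; "ee_rot": TCP orientation; "wrist_force": force on the tool from outside, world axes, zero at the start; "moment": the same for the moment, N m; "gripper_width": opening from 0.0 (shut) to 1.0 (fully open); "gripper_force": force on a finger pad.
Only numpy, scipy, OpenCV 4.12 (cv2) and the standard library are available. Lean on these libraries where they do the work, as an engineer would, in place of code of your own. Each camera call takes 0.05 s, during which the arm holds its last target. There are 200 camera calls.

## Task

A customer at the stationery counter asks for the yellow utility knife and the blades that fit it. With the fingertips, point down at the yellow knife in the tray from just above it, no more than 5 cm off, and stay there for about two seconds; then, in the same way, point at the green blade case on the riser; then press the red call button right down to fetch the cashier, let it spring back and move clear of it. Touch nothing but the button, move none of the goods, and do not bring the fingertips low over the other knives or the orange case.

Things in the scene. Friction and masses are not known exactly. Their poses are not given: they have to be found in the camera images.
- yellow_knife: Yellow utility knife with a black grip panel and black slide (150 mm long, 24 mm wide, 16 mm high), lying flat lengthwise in a compartment of the tray, in any of the three. Origin: centre of its underside, 4 mm above the table; x runs along it towards the steel nose, z up. Loose, to be pointed at first, not touched.
- red_knife: Red utility knife of the same make (150 mm long, 24 mm wide, 16 mm high), lying flat lengthwise in a compartment of the tray, in any of the three. Origin: centre of its underside, 4 mm above the table; x runs along it towards the steel nose, z up. Loose, not asked for.
- blue_knife: Blue utility knife of the same make (150 mm long, 24 mm wide, 16 mm high), lying flat lengthwise in a compartment of the tray, in any of the three. Origin: centre of its underside, 4 mm above the table; x runs along it towards the steel nose, z up. Loose, not asked for.
- green_case: Green spare blade case (80 x 26 x 14 mm), a flat box with a white band, lying on the riser in any of its three places. Origin: centre of its underside, 60 mm above the table; x along its length, z up. Loose. To be pointed at second, not touched.
- orange_case: Orange spare blade case (80 x 26 x 14 mm), a flat box with a white band, lying on the riser in any of its three places. Origin: centre of its underside, 60 mm above the table; x along its length, z up. Loose. Not asked for.
- tape_roll: Roll of amber tape, 50 mm across and 19 mm high, lying flat on the riser in any of its three places. Origin: centre of its underside, 60 mm above the table. Loose.
- tray: Grey fixed display tray, 200 x 210 mm, walls 18 mm high and 4 mm thick, floor 4 mm thick, divided by two walls into three compartments side by side along its y. Origin: centre of its underside, on the table. It stands left or right of the middle, the riser on the other side.
- riser: Light grey fixed display step, 120 x 230 mm, top 60 mm above the table. Three places about 75 mm apart along its y. Origin: centre of its footprint, on the table.
- call_top (a point): Centre of the top face of the red call button (32 mm across), 22 mm above the table at rest, in a fixed round black housing (48 mm across, 12 mm high) standing on the table between tray and riser; it faces up. The point goes down with the button.
- call (a joint): Travel of the red call button: 0 at rest, 0.006 m right down. It is a spring button that takes about 5 N to press down and comes back by itself.
- stapler: Blue and black stapler, 135 x 34 mm, 53 mm high, standing beyond the work. Origin: centre of its underside. Loose.
- glue_stick: White glue stick with yellow cap, 29 mm across, 88 mm high, standing upright beyond the button. Origin: centre of its underside. Loose.
- pen_pot: Black pen pot, 72 mm across, 90 mm high, with fixed pens reaching 160 mm, standing beyond the work. Origin: centre of its underside. Loose.

How it is judged:
By the outcome, as a careful person would: the job done as asked, in the order asked, and still so for the second after the job is handed in, with the robot touching nothing.
It also fails if it takes over 48 s, if anything falls off the work surface, if the arm or the gripper's body presses on something with over 40 N, if the wrist force passes 120 N, or if a joint passes its speed limit or range.

## Working session

There is one attempt and no reset: what is moved stays moved. The work goes in short steps, Python scripts to look and compute and a tool call to move; the robot and the scene stay as the last step left them, time stands still between calls to the robot, and variables do not carry over. Pictures are saved under pics/ and viewed, at most 10 in all, crops included, and the job is handed in when it is done.

Besides the shell and the picture viewer there is one more tool, called after "Request:" by a JSON object that holds its "method" and its "body", one argument or row to a line. jog_arm: Moves the arm, as the interface text tells. Scaled input: -1 to 1 covers 0.025 m each way for a shift and 8 degrees each way for a turn. Its arguments: {"type":"object","properties":{"plan":{"type":"string"}},"required":["plan"]}

```bash
mkdir -p pics; cat > h.py <<'E'
import numpy as np, cv2
from station import r
def pts(d,c):
    K=np.array(c["mtx"]);E=np.array(c["extrinsics"])
    v,u=np.mgrid[:d.shape[0],:d.shape[1]]
    P=np.stack([(u-K[0,2])/K[0,0]*d,-(v-K[1,2])/K[1,1]*d,-d],-1)
    return P@E[:3,:3].T+E[:3,3]
E
python3 - <<'E'
from h import *
for n in ("top","side"):
    p,d=r.capture(n); c=r.get_calibration(n)
    np.savez(n,p=p,d=d,mtx=c["mtx"],ext=c["extrinsics"]); print({k:np.round(v,3).tolist() if not isinstance(v,str) else v for k,v in c.items()})
    cv2.imwrite(f"pics/{n}0.png",p[...,::-1])
s=r.sense();print(s["time_s"],s["tcp_pos"],np.round(s["ee_rot"],3).tolist(),s["gripper_width"])
E
```

```text
{'mtx': [[450.822, 0.0, 259.377], [0.0, 450.822, 185.915], [0.0, 0.0, 1.0]], 'extrinsics': [[0.014, 0.994, -0.105, 0.504], [-1.0, 0.013, -0.004, 0.015], [-0.003, 0.105, 0.995, 1.225], [0.0, 0.0, 0.0, 1.0]]}
{'mtx': [[449.23, 0.0, 254.068], [0.0, 449.23, 188.593], [0.0, 0.0, 1.0]], 'extrinsics': [[0.919, 0.297, -0.261, 0.325], [-0.395, 0.685, -0.612, -0.657], [-0.003, 0.665, 0.747, 0.885], [0.0, 0.0, 0.0, 1.0]]}
0.1 [0.17602918 0.59916435 0.24024996] [[0.959, -0.282, -0.0], [-0.282, -0.959, -0.002], [0.0, 0.002, -1.0]] 0.9981568654126538
```

View pics/top0.png

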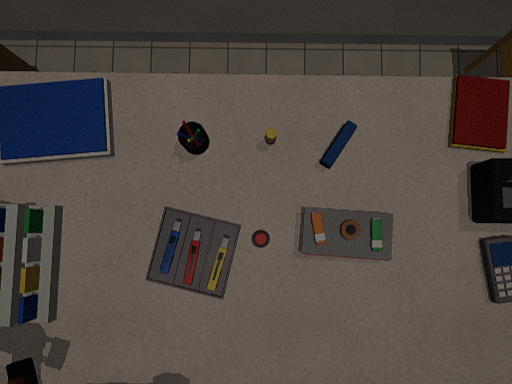

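View pics/side0.png

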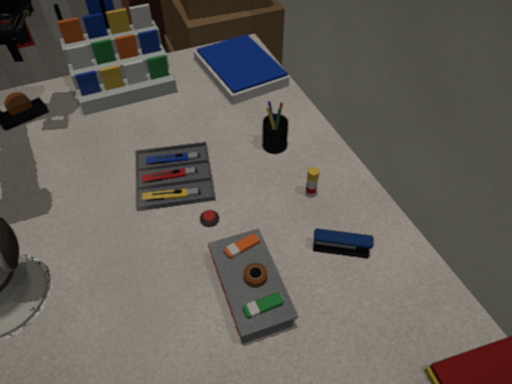

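The top view shows the yellow knife at about (218,263), the button at (261,239), the green case at (377,235), the orange case at (318,228) and the tape at (350,230). In the side view the yellow knife is at (171,194), the button at (209,217) and the green case at (264,305). Next I'll measure them from both views.

```bash
cat > m.py <<'E'
from h import *
from scipy import ndimage as nd
roi={"top":dict(yellow=(218,263,30),red=(192,257,28),blue=(171,247,28),green=(377,235,22),orange=(318,228,22),button=(261,239,11)),
"side":dict(yellow=(171,194,32),red=(168,175,30),blue=(172,158,28),green=(264,305,26),orange=(242,245,22),button=(209,217,11))}
hue=dict(yellow=(22,34),red=(172,6),blue=(105,128),green=(45,85),orange=(4,18),button=(172,6))
rays={}
for n in roi:
    z=np.load(n+".npz");c=dict(mtx=z["mtx"],extrinsics=z["ext"]);P=pts(z["d"],c);H=cv2.cvtColor(z["p"],cv2.COLOR_RGB2HSV).astype(int)
    one=pts(np.ones_like(z["d"]),c)-z["ext"][:3,3]
    for k,(u,v,w) in roi[n].items():
        a,b=hue[k];h=H[...,0];m=((h>=a)&(h<=b) if a<b else (h>=a)|(h<=b))&(H[...,1]>110)&(H[...,2]>50)
        g=np.zeros_like(m);g[v-w:v+w,u-w:u+w]=1;m&=g
        L,q=nd.label(nd.binary_closing(m,iterations=3));m&=L==1+np.argmax(nd.sum(m,L,range(1,q+1)))
        Q=P[m&(z["d"]>0)];vv,uu=np.nonzero(m)
        (cx,cy),sz,an=cv2.minAreaRect(np.c_[uu,vv].astype(np.float32))
        d=cv2.remap(one.astype(np.float32),np.float32([[cx]]),np.float32([[cy]]),1)[0,0].astype(float)
        rays.setdefault(k,[]).append((z["ext"][:3,3],d))
        print(n,k,m.sum(),"px",round(cx),round(cy),np.round(sz,1),"depth med",np.round(np.median(Q,0),4),"min",Q.min(0).round(3),"max",Q.max(0).round(3))
for k,((o,d),(p,e)) in rays.items():
    s=np.linalg.lstsq(np.c_[d,-e],p-o,rcond=None)[0];A,B=o+s[0]*d,p+s[1]*e
    print(k,"tri",((A+B)/2).round(4),"gap",np.linalg.norm(A-B).round(4))
E
python3 m.py
```

```text
top yellow 248 px 216 268 [ 8.2 44.2] depth med [0.4013 0.1329 0.0162] min [0.354 0.107 0.001] max [0.467 0.154 0.025]
top red 309 px 191 262 [ 8.8 44.5] depth med [0.421  0.1995 0.0162] min [0.367 0.179 0.002] max [0.484 0.22  0.023]
top blue 270 px 169 252 [ 8.5 43.8] depth med [0.4489 0.2593 0.0165] min [0.396 0.235 0.004] max [0.51  0.282 0.022]
top green 196 px 376 230 [19.  9.] depth med [ 0.5169 -0.2785  0.0742] min [ 0.494 -0.291  0.068] max [ 0.542 -0.266  0.08 ]
top orange 205 px 317 223 [20.4 10. ] depth med [ 0.5326 -0.1279  0.0745] min [ 0.507 -0.144  0.069] max [ 0.56  -0.113  0.08 ]
top button 113 px 260 238 [11. 11.] depth med [0.4919 0.0165 0.0223] min [0.476 0.001 0.011] max [0.505 0.03  0.029]
side yellow 321 px 164 194 [ 8.7 45.3] depth med [0.4084 0.1295 0.0153] min [0.353 0.106 0.002] max [0.466 0.163 0.021]
side red 290 px 163 175 [ 8.1 43.7] depth med [0.425  0.1955 0.0157] min [0.368 0.177 0.002] max [0.483 0.224 0.021]
side blue 241 px 166 158 [ 7.2 41.6] depth med [0.4512 0.2547 0.0153] min [0.395 0.236 0.006] max [0.508 0.281 0.023]
side green 312 px 270 302 [13.  24.5] depth med [ 0.5172 -0.2796  0.0739] min [ 0.493 -0.291  0.065] max [ 0.542 -0.265  0.078]
side orange 271 px 247 242 [12.1 23. ] depth med [ 0.5325 -0.1303  0.0735] min [ 0.505 -0.146  0.059] max [ 0.558 -0.104  0.078]
side button 130 px 208 216 [11. 13.] depth med [0.4898 0.0142 0.0212] min [0.475 0.001 0.009] max [0.506 0.036 0.026]
yellow tri [0.4097 0.1313 0.0132] gap 0.0007
red tri [0.4256 0.199  0.0129] gap 0.0004
blue tri [0.4518 0.2588 0.0127] gap 0.0006
green tri [ 0.5179 -0.2792  0.0728] gap 0.0002
orange tri [ 0.5328 -0.1288  0.0718] gap 0.0006
button tri [0.4901 0.0154 0.0197] gap 0.0012
```

```bash
python3 - <<'E'
from h import *
for n in("top","side"):
    z=np.load(n+".npz");P=pts(z["d"],dict(mtx=z["mtx"],extrinsics=z["ext"]))[z["d"]>0]
    for lo,hi in(((.1,.45),(.7,.75)),((.1,.3),(.45,.6)),((.15,.05),(.6,.45)),((.3,-.4),(.65,.4))):
        q=P[(P[:,0]>lo[0])&(P[:,0]<hi[0])&(P[:,1]>lo[1])&(P[:,1]<hi[1])];print(n,lo,hi,len(q),q[:,2].max().round(3) if len(q) else 0)
    q=P[(P[:,1]>.35)&(P[:,2]>.08)&(P[:,2]<.19)&(P[:,0]>.25)&(P[:,0]<.62)];print("display",q.min(0).round(3),q.max(0).round(3))
d=r.sense();R=np.array(d["ee_rot"]);p=np.array(d["tcp_pos"])
w=[(.25,.35,.24),(.42,.128,.24),(.42,.128,.069),(.42,.128,.22),(.502,-.279,.22),(.502,-.279,.123),(.502,-.279,.22),(.49,.0155,.2),(.49,.0155,.05),(.49,.0155,.032)]
for a in w: print(a,((np.array(a)-p)@R/.025).round(2)); p=np.array(a)
# case / knife outlines: points above support
z=np.load("top.npz");P=pts(z["d"],dict(mtx=z["mtx"],extrinsics=z["ext"]))
q=P[225:245,365:388].reshape(-1,3);m=(P[...,2]>.067)&(P[...,1]<-.25)&(P[...,1]>-.31)&(P[...,0]>.43)&(P[...,0]<.58);q=P[m];print("case",q.mean(0),q.min(0),q.max(0))
E
```

```text
top (0.1, 0.45) (0.7, 0.75) 22150 0.127
top (0.1, 0.3) (0.45, 0.6) 16319 0.127
top (0.15, 0.05) (0.6, 0.45) 25530 0.026
top (0.3, -0.4) (0.65, 0.4) 38761 0.088
display [0.273 0.579 0.08 ] [0.571 0.668 0.127]
side (0.1, 0.45) (0.7, 0.75) 18058 0.37
side (0.1, 0.3) (0.45, 0.6) 10975 0.37
side (0.15, 0.05) (0.6, 0.45) 17686 0.023
side (0.3, -0.4) (0.65, 0.4) 39551 0.085
display [0.25  0.577 0.08 ] [0.571 1.201 0.19 ]
(0.25, 0.35, 0.24) [5.65 8.73 0.03]
(0.42, 0.128, 0.24) [9.03 6.6  0.01]
(0.42, 0.128, 0.069) [-0.   -0.01  6.84]
(0.42, 0.128, 0.22) [ 0.    0.01 -6.04]
(0.502, -0.279, 0.22) [ 7.74 14.69  0.03]
(0.502, -0.279, 0.123) [-0.   -0.01  3.88]
(0.502, -0.279, 0.22) [ 0.    0.01 -3.88]
(0.49, 0.0155, 0.2) [ -3.78 -11.17   0.78]
(0.49, 0.0155, 0.05) [-0.   -0.01  6.  ]
(0.49, 0.0155, 0.032) [-0.   -0.    0.72]
case [ 0.50668201 -0.2781167   0.07387551] [ 0.46623114 -0.29324498  0.06787903] [ 0.54748963 -0.26495553  0.08026075]
```

Request:
{"method": "jog_arm", "body": {
  "plan": "0.5 0.8 0 0 0 0 1; 0.57 0.88 0 0 0 0 1; 0.57 0.88 0 0 0 0 1; 0.57 0.88 0 0 0 0 1; 0.57 0.88 0 0 0 0 1; 0.57 0.88 0 0 0 0 1; 0.57 0.88 0 0 0 0 1; 0.57 0.88 0 0 0 0 1; 0.57 0.88 0 0 0 0 1; 0.57 0.88 0 0 0 0 1"
}}

```text
time_s: 1.1
tcp_pos: [0.2498, 0.3494, 0.2409]
ee_rot: [[0.959, -0.282, -0.0], [-0.282, -0.959, -0.001], [-0.0, 0.001, -1.0]]
wrist_force: [-0.2, 0.1, -0.5]
gripper_width: 0.17
gripper_force: 0.0
```

Request:
{"method": "jog_arm", "body": {
  "plan": "0.9 0.66 0 0 0 0 1; 0.9 0.66 0 0 0 0 1; 0.9 0.66 0 0 0 0 1; 0.9 0.66 0 0 0 0 1; 0.9 0.66 0 0 0 0 1; 0.9 0.66 0 0 0 0 1; 0.9 0.66 0 0 0 0 1; 0.9 0.66 0 0 0 0 1; 0.9 0.66 0 0 0 0 1; 0.9 0.66 0 0 0 0 1"
}}

```text
time_s: 2.1
tcp_pos: [0.4194, 0.1279, 0.241]
ee_rot: [[0.959, -0.282, -0.0], [-0.282, -0.959, -0.0], [-0.0, 0.0, -1.0]]
wrist_force: [-0.5, 0.9, 0.2]
gripper_width: 0.003
gripper_force: 0.0
```

```bash
python3 - <<'E'
from h import *
s=r.sense();R=np.array(s["ee_rot"]);p=np.array(s["tcp_pos"])
print(s["time_s"],p.round(4),s["gripper_width"],R.round(3).tolist(),((np.array((.42,.128,.069))-p)@R/.025).round(2))
E
```

```text
2.1 [0.4194 0.1279 0.241 ] 0.0028711209708911084 [[0.959, -0.282, -0.0], [-0.282, -0.959, -0.0], [-0.0, 0.0, -1.0]] [ 0.02 -0.01  6.88]
```

Request:
{"method": "jog_arm", "body": {
  "plan": "0 0 0.6 0 0 0 1; 0 0 0.9 0 0 0 1; 0 0 0.9 0 0 0 1; 0 0 0.9 0 0 0 1; 0 0 0.8 0 0 0 1; 0 0 0.8 0 0 0 1; 0 0 0.7 0 0 0 1; 0 0 0.6 0 0 0 1; 0 0 0.4 0 0 0 1; 0 0 0.2 0 0 0 1"
}}

```text
time_s: 3.1
tcp_pos: [0.4187, 0.1288, 0.0703]
ee_rot: [[0.959, -0.282, -0.001], [-0.282, -0.959, -0.001], [-0.001, 0.001, -1.0]]
wrist_force: [-0.1, 0.2, -0.3]
gripper_width: 0.006
gripper_force: 0.0
```

```bash
python3 - <<'E'
from h import *
p,d=r.capture("side");cv2.imwrite("pics/k.png",cv2.resize(p[90:250,90:260,::-1],None,fx=3.5,fy=3.5))
E
```

```text
(no output)
```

View pics/k.png

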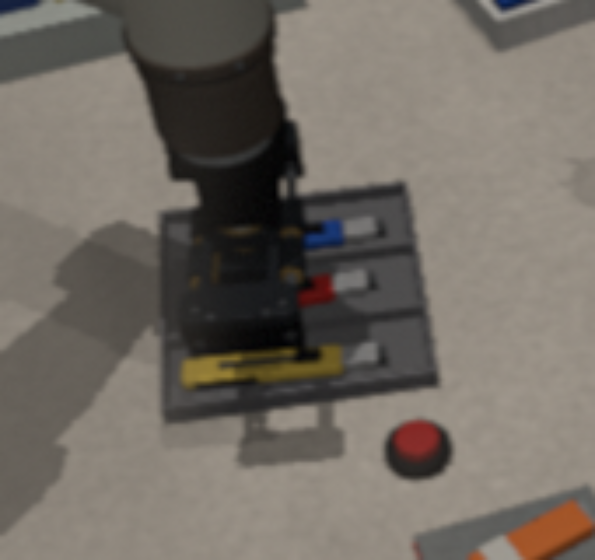

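The crop shows the shut fingers over the middle of the yellow knife (knife at about (265,365) in the crop), with a visible gap and nothing disturbed. I'll hold there.

Request:
{"method": "jog_arm", "body": {
  "plan": "0 0 0 0 0 0 1; 0 0 0 0 0 0 1; 0 0 0 0 0 0 1; 0 0 0 0 0 0 1; 0 0 0 0 0 0 1; 0 0 0 0 0 0 1; 0 0 0 0 0 0 1; 0 0 0 0 0 0 1; 0 0 0 0 0 0 1; 0 0 0 0 0 0 1"
}}

```text
time_s: 4.15
tcp_pos: [0.4191, 0.129, 0.0712]
ee_rot: [[0.959, -0.282, -0.0], [-0.282, -0.959, -0.0], [-0.0, 0.0, -1.0]]
wrist_force: [-0.5, 0.4, -0.6]
gripper_width: 0.007
gripper_force: 0.0
```

Request:
{"method": "jog_arm", "body": {
  "plan": "0 0 0 0 0 0 1; 0 0 0 0 0 0 1; 0 0 0 0 0 0 1; 0 0 0 0 0 0 1; 0 0 0 0 0 0 1; 0 0 0 0 0 0 1; 0 0 0 0 0 0 1; 0 0 0 0 0 0 1; 0 0 0 0 0 0 1; 0 0 0 0 0 0 1"
}}

```text
time_s: 5.15
tcp_pos: [0.4191, 0.129, 0.0713]
ee_rot: [[0.959, -0.282, -0.0], [-0.282, -0.959, -0.0], [-0.0, 0.0, -1.0]]
wrist_force: [0.6, 0.4, 0.9]
gripper_width: 0.003
gripper_force: 0.0
```

Request:
{"method": "jog_arm", "body": {
  "plan": "0 0 0 0 0 0 1; 0 0 0 0 0 0 1; 0 0 0 0 0 0 1; 0 0 -0.5 0 0 0 1; 0 0 -0.9 0 0 0 1; 0 0 -0.9 0 0 0 1; 0 0 -0.9 0 0 0 1; 0 0 -0.9 0 0 0 1; 0 0 -0.9 0 0 0 1; 0 0 -0.9 0 0 0 1"
}}

```text
time_s: 6.15
tcp_pos: [0.4189, 0.1289, 0.2197]
ee_rot: [[0.959, -0.282, -0.0], [-0.282, -0.959, 0.0], [-0.0, -0.0, -1.0]]
wrist_force: [0.6, -0.5, -0.4]
gripper_width: 0.005
gripper_force: 0.0
```

```bash
python3 - <<'E'
from h import *
s=r.sense();R=np.array(s["ee_rot"]);p=np.array(s["tcp_pos"])
print(s["time_s"],p.round(4),((np.array((.506,-.279,.123))-p)@R/.025).round(2))
E
```

```text
6.15 [0.4189 0.1289 0.2197] [ 7.95 14.67  3.87]
```

Request:
{"method": "jog_arm", "body": {
  "plan": "0.4 0.73 0 0 0 0 1; 0.4 0.73 0 0 0 0 1; 0.4 0.73 0 0 0 0 1; 0.4 0.73 0 0 0 0 1; 0.4 0.73 0 0 0 0 1; 0.4 0.73 0 0 0 0 1; 0.4 0.73 0 0 0 0 1; 0.4 0.73 0 0 0 0 1; 0.4 0.73 0 0 0 0 1; 0.4 0.73 0 0 0 0 1"
}}

```text
time_s: 7.15
tcp_pos: [0.4635, -0.0751, 0.2187]
ee_rot: [[0.959, -0.282, -0.0], [-0.282, -0.959, 0.0], [-0.0, -0.0, -1.0]]
wrist_force: [-0.3, 0.5, -0.2]
gripper_width: 0.008
gripper_force: 0.0
```

Request:
{"method": "jog_arm", "body": {
  "plan": "0.4 0.74 0 0 0 0 1; 0.4 0.74 0 0 0 0 1; 0.4 0.74 0 0 0 0 1; 0.4 0.74 0 0 0 0 1; 0.4 0.74 0 0 0 0 1; 0.4 0.74 0 0 0 0 1; 0.4 0.74 0 0 0 0 1; 0.4 0.74 0 0 0 0 1; 0.4 0.74 0 0 0 0 1; 0.35 0.71 0 0 0 0 1"
}}

```text
time_s: 8.15
tcp_pos: [0.5064, -0.2797, 0.2184]
ee_rot: [[0.959, -0.282, -0.001], [-0.282, -0.959, 0.0], [-0.001, -0.0, -1.0]]
wrist_force: [0.5, 0.6, 1.4]
gripper_width: 0.006
gripper_force: 0.0
```

Request:
{"method": "jog_arm", "body": {
  "plan": "0 0 0 0 0 0 1; 0 0 0.4 0 0 0 1; 0 0 0.6 0 0 0 1; 0 0 0.7 0 0 0 1; 0 0 0.7 0 0 0 1; 0 0 0.6 0 0 0 1; 0 0 0.4 0 0 0 1; 0 0 0.3 0 0 0 1; 0 0 0.2 0 0 0 1; 0 0 0 0 0 0 1"
}}

```text
time_s: 9.15
tcp_pos: [0.5062, -0.2786, 0.1208]
ee_rot: [[0.959, -0.282, -0.001], [-0.282, -0.959, 0.0], [-0.001, -0.0, -1.0]]
wrist_force: [-0.0, -0.6, -0.2]
gripper_width: 0.003
gripper_force: 0.0
```

```bash
python3 - <<'E'
from h import *
s=r.sense();print(s["time_s"],s["tcp_pos"])
p,d=r.capture("side");cv2.imwrite("pics/g.png",cv2.resize(p[180:350,180:350,::-1],None,fx=3,fy=3))
E
```

```text
9.15 [ 0.50619547 -0.27859034  0.12079181]
```

View pics/g.png

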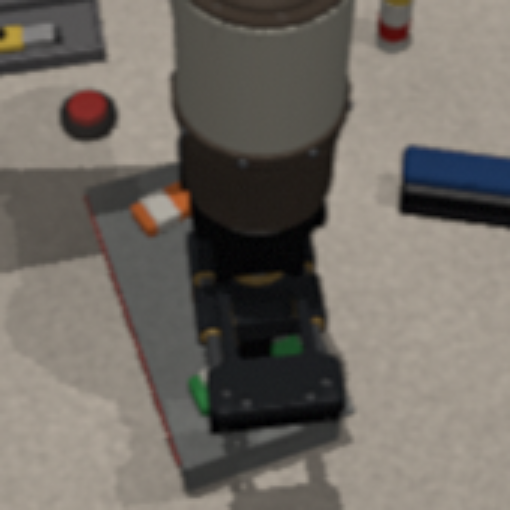

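Crop: the gripper is over the green case, with green showing at (287,347) and (200,392); the orange case at (160,210) is undisturbed. I can see through a gap in the gripper, so I'll check by depth where the fingertips really are.

```bash
python3 - <<'E'
from h import *
for n in("side","top"):
    p,d=r.capture(n);c=r.get_calibration(n);P=pts(d,c);K=np.array(c["mtx"]);E=np.array(c["extrinsics"])
    for q in((.506,-.279,.121),(.506,-.279,.102),(.506,-.279,.074)):
        a=E[:3,:3].T@(np.array(q)-E[:3,3]);u=K[0,0]*a[0]/-a[2]+K[0,2];v=K[1,1]*-a[1]/-a[2]+K[1,2];print(n,q,round(u),round(v),P[round(v),round(u)].round(3))
    m=(P[...,2]>.085)&(P[...,2]<.2)&(abs(P[...,0]-.506)<.1)&(abs(P[...,1]+.279)<.12)&(d>0);Q=P[m]
    for z in np.arange(.085,.2,.015):
        t=Q[(Q[:,2]>=z)&(Q[:,2]<z+.015)];print(round(z,3),len(t),*( (t.min(0).round(3),t.max(0).round(3)) if len(t) else ()))
    if n=="side":cv2.imwrite("pics/g2.png",cv2.resize(p[260:345,225:325,::-1],None,fx=7,fy=7,interpolation=cv2.INTER_CUBIC)*1)
E
```

```text
side (0.506, -0.279, 0.121) 264 292 [ 0.491 -0.308  0.181]
side (0.506, -0.279, 0.102) 264 297 [ 0.502 -0.286  0.117]
side (0.506, -0.279, 0.074) 264 304 [ 0.474 -0.345  0.214]
0.085 0
0.1 16 [ 0.495 -0.29   0.109] [ 0.515 -0.283  0.114]
0.115 37 [ 0.494 -0.291  0.115] [ 0.515 -0.283  0.129]
0.13 15 [ 0.494 -0.293  0.13 ] [ 0.514 -0.286  0.138]
0.145 0
0.16 27 [ 0.45  -0.368  0.168] [ 0.508 -0.303  0.175]
0.175 277 [ 0.447 -0.372  0.175] [ 0.544 -0.188  0.19 ]
0.19 616 [ 0.446 -0.377  0.19 ] [ 0.549 -0.191  0.2  ]
top (0.506, -0.279, 0.121) 382 234 [ 0.506 -0.194  0.442]
top (0.506, -0.279, 0.102) 379 234 [ 0.506 -0.188  0.445]
top (0.506, -0.279, 0.074) 377 234 [ 0.506 -0.185  0.443]
0.085 0
0.1 0
0.115 0
0.13 0
0.145 0
0.16 0
0.175 14 [ 0.449 -0.349  0.179] [ 0.483 -0.238  0.189]
0.19 47 [ 0.464 -0.3    0.191] [ 0.484 -0.238  0.199]
```

View pics/g2.png

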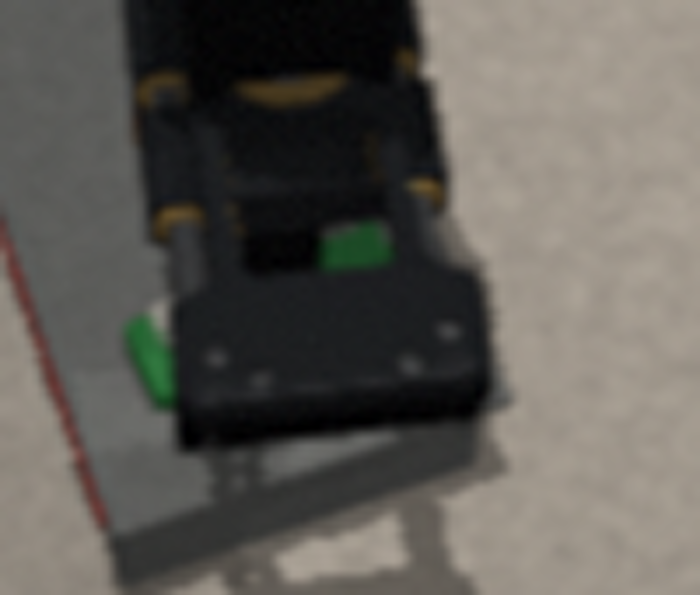

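The enlargement and depth agree. The dark block at (280,250) is the shut fingers, at about (0.505, -0.28), above the green case. The wide parts are the gripper body. I'll hold here, then go to the button.

Request:
{"method": "jog_arm", "body": {
  "plan": "0 0 0 0 0 0 1; 0 0 0 0 0 0 1; 0 0 0 0 0 0 1; 0 0 0 0 0 0 1; 0 0 0 0 0 0 1; 0 0 0 0 0 0 1; 0 0 0 0 0 0 1; 0 0 0 0 0 0 1; 0 0 0 0 0 0 1; 0 0 0 0 0 0 1"
}}

```text
time_s: 10.3
tcp_pos: [0.5064, -0.2788, 0.1212]
ee_rot: [[0.959, -0.282, -0.0], [-0.282, -0.959, -0.0], [-0.0, 0.0, -1.0]]
wrist_force: [0.1, 0.0, -0.7]
gripper_width: 0.0
gripper_force: 0.0
```

Request:
{"method": "jog_arm", "body": {
  "plan": "0 0 0 0 0 0 1; 0 0 0 0 0 0 1; 0 0 0 0 0 0 1; 0 0 0 0 0 0 1; 0 0 0 0 0 0 1; 0 0 0 0 0 0 1; 0 0 0 0 0 0 1; 0 0 0 0 0 0 1; 0 0 0 0 0 0 1; 0 0 0 0 0 0 1"
}}

```text
time_s: 11.3
tcp_pos: [0.5064, -0.2789, 0.1213]
ee_rot: [[0.959, -0.282, 0.0], [-0.282, -0.959, -0.0], [0.0, 0.0, -1.0]]
wrist_force: [0.9, -0.1, -1.6]
gripper_width: 0.004
gripper_force: 0.0
```

Request:
{"method": "jog_arm", "body": {
  "plan": "0 0 0 0 0 0 1; 0 0 0 0 0 0 1; 0 0 0 0 0 0 1; 0 0 -0.4 0 0 0 1; 0 0 -0.6 0 0 0 1; 0 0 -0.7 0 0 0 1; 0 0 -0.7 0 0 0 1; 0 0 -0.7 0 0 0 1; 0 0 -0.5 0 0 0 1; 0 0 -0.3 0 0 0 1"
}}

```text
time_s: 12.3
tcp_pos: [0.5068, -0.279, 0.2205]
ee_rot: [[0.959, -0.282, 0.002], [-0.282, -0.959, -0.001], [0.002, 0.0, -1.0]]
wrist_force: [0.1, 0.4, -0.1]
gripper_width: 0.005
gripper_force: 0.0
```

```bash
python3 - <<'E'
from h import *
s=r.sense();R=np.array(s["ee_rot"]);p=np.array(s["tcp_pos"])
print(s["time_s"],p.round(4),((np.array((.490,.0155,.06))-p)@R/.025).round(2))
E
```

```text
12.3 [ 0.5068 -0.279   0.2205] [ -3.98 -11.11   6.41]
```

Request:
{"method": "jog_arm", "body": {
  "plan": "-0.25 -0.7 0 0 0 0 1; -0.25 -0.7 0 0 0 0 1; -0.25 -0.7 0 0 0 0 1; -0.25 -0.7 0 0 0 0 1; -0.25 -0.7 0 0 0 0 1; -0.25 -0.7 0 0 0 0 1; -0.25 -0.7 0 0 0 0 1; -0.25 -0.7 0 0 0 0 1; -0.25 -0.7 0 0 0 0 1; -0.25 -0.7 0 0 0 0 1"
}}

```text
time_s: 13.3
tcp_pos: [0.4954, -0.0926, 0.2185]
ee_rot: [[0.959, -0.282, -0.001], [-0.282, -0.959, 0.0], [-0.001, 0.0, -1.0]]
wrist_force: [0.8, 0.5, -0.4]
gripper_width: 0.005
gripper_force: 0.0
```

Request:
{"method": "jog_arm", "body": {
  "plan": "-0.25 -0.7 0 0 0 0 1; -0.25 -0.7 0 0 0 0 1; -0.25 -0.7 0 0 0 0 1; -0.25 -0.7 0 0 0 0 1; -0.25 -0.7 0 0 0 0 1; -0.25 -0.6 0 0 0 0 1; 0 0 0 0 0 0 1; 0 0 0.4 0 0 0 1; 0 0 0.8 0 0 0 1; 0 0 0.8 0 0 0 1"
}}

```text
time_s: 14.3
tcp_pos: [0.4884, 0.0149, 0.1677]
ee_rot: [[0.959, -0.283, -0.0], [-0.283, -0.959, 0.0], [-0.0, -0.0, -1.0]]
wrist_force: [0.2, 0.0, -0.6]
gripper_width: 0.009
gripper_force: 0.0
```

Request:
{"method": "jog_arm", "body": {
  "plan": "0 0 0.8 0 0 0 1; 0 0 0.8 0 0 0 1; 0 0 0.8 0 0 0 1; 0 0 0.7 0 0 0 1; 0 0 0.6 0 0 0 1; 0 0 0.4 0 0 0 1; 0 0 0.2 0 0 0 1; 0 0 0.1 0 0 0 1; 0 0 0 0 0 0 1; 0 0 0 0 0 0 1"
}}

```text
time_s: 15.3
tcp_pos: [0.4891, 0.0157, 0.0593]
ee_rot: [[0.959, -0.282, 0.001], [-0.282, -0.959, 0.0], [0.001, -0.001, -1.0]]
wrist_force: [1.1, 0.4, 0.0]
gripper_width: 0.003
gripper_force: 0.0
```

```bash
python3 - <<'E'
from h import *
s=r.sense();R=np.array(s["ee_rot"]);p=np.array(s["tcp_pos"])
print(s["time_s"],p.round(4),((np.array((.490,.0155,.041))-p)@R/.025).round(3))
p,d=r.capture("side");cv2.imwrite("pics/b.png",cv2.resize(p[170:270,150:270,::-1],None,fx=5,fy=5))
E
```

```text
15.3 [0.4891 0.0157 0.0593] [ 0.035 -0.003  0.732]
```

View pics/b.png

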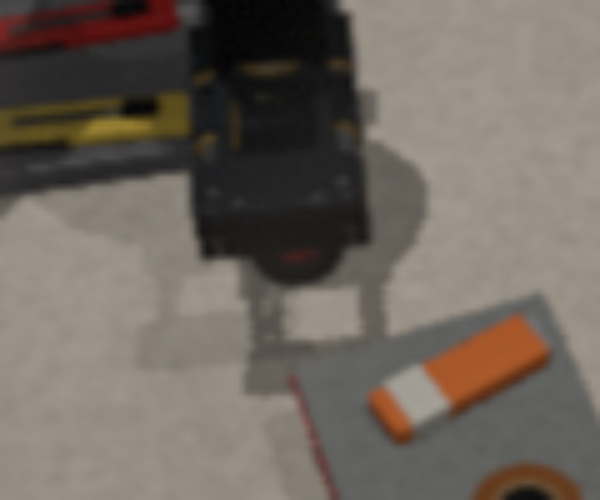

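The crop shows the gripper over the button (red edge at (298,255)), clear of the riser and the orange case at (460,375). I'll press in small steps.

Request:
{"method": "jog_arm", "body": {
  "plan": "0.03 0 0.2 0 0 0 1; 0 0 0.2 0 0 0 1; 0 0 0.16 0 0 0 1; 0 0 0.1 0 0 0 1; 0 0 0.08 0 0 0 1; 0 0 0.08 0 0 0 1; 0 0 0.08 0 0 0 1; 0 0 0.06 0 0 0 1; 0 0 0 0 0 0 1; 0 0 0 0 0 0 1"
}}

```text
time_s: 16.35
tcp_pos: [0.4892, 0.0153, 0.0351]
ee_rot: [[0.959, -0.282, -0.0], [-0.282, -0.959, -0.0], [-0.0, 0.0, -1.0]]
wrist_force: [-2.5, -0.1, 5.5]
gripper_width: 0.006
gripper_force: 3.0
```

Force is 5.5 N, so the button is close to bottoming. I'll press a little further until the force shows the stop.

Request:
{"method": "jog_arm", "body": {
  "plan": "0 0 0.04 0 0 0 1; 0 0 0 0 0 0 1; 0 0 0.03 0 0 0 1; 0 0 0 0 0 0 1; 0 0 0 0 0 0 1; 0 0 0 0 0 0 1; 0 0 0 0 0 0 1; 0 0 0 0 0 0 1; 0 0 0 0 0 0 1; 0 0 0 0 0 0 1"
}}

```text
time_s: 17.35
tcp_pos: [0.4892, 0.0153, 0.0349]
ee_rot: [[0.96, -0.281, -0.0], [-0.281, -0.96, -0.0], [0.0, 0.0, -1.0]]
wrist_force: [-6.8, 0.5, 18.4]
gripper_width: 0.005
gripper_force: 9.1
```

The commanded 1.75 mm moved it only 0.2 mm and the force rose to 18 N, so the button is right down. Now up and clear.

Request:
{"method": "jog_arm", "body": {
  "plan": "0 0 -0.1 0 0 0 1; 0 0 -0.15 0 0 0 1; 0 0 -0.3 0 0 0 1; 0 0 -0.6 0 0 0 1; 0 0 -0.8 0 0 0 1; 0 0 -0.8 0 0 0 1; 0 0 -0.8 0 0 0 1; 0 0 -0.8 0 0 0 1; 0 0 -0.8 0 0 0 1; 0 0 -0.8 0 0 0 1"
}}

```text
time_s: 18.35
tcp_pos: [0.4896, 0.0155, 0.1828]
ee_rot: [[0.959, -0.282, 0.001], [-0.282, -0.959, 0.0], [0.001, -0.001, -1.0]]
wrist_force: [0.5, 0.2, -0.6]
gripper_width: 0.006
gripper_force: 0.0
```

Request:
{"method": "jog_arm", "body": {
  "plan": "0 0 -0.8 0 0 0 1; 0 0 -0.6 0 0 0 1; 0 0 -0.3 0 0 0 1; 0 0 0 0 0 0 1; 0 0 0 0 0 0 1; 0 0 0 0 0 0 1; 0 0 0 0 0 0 1; 0 0 0 0 0 0 1; 0 0 0 0 0 0 1; 0 0 0 0 0 0 1"
}}

```text
time_s: 19.35
tcp_pos: [0.4894, 0.0154, 0.2241]
ee_rot: [[0.959, -0.282, -0.0], [-0.282, -0.959, -0.0], [-0.0, 0.0, -1.0]]
wrist_force: [-0.4, 0.3, -0.3]
gripper_width: 0.006
gripper_force: 0.0
```

```bash
python3 - <<'E'
from h import *
p,d=r.capture("side");c=r.get_calibration("side");np.savez("side",p=p,d=d,mtx=c["mtx"],ext=c["extrinsics"])
s=r.sense();print(s["time_s"],s["tcp_pos"],s["wrist_force"]);cv2.imwrite("pics/end.png",p[...,::-1])
E
python3 m.py | grep side
```

```text
19.4 [0.48943224 0.01536799 0.22418005] [ 0.5665689   0.29281287 -0.03001794]
side yellow 318 px 164 194 [ 8.9 45.4] depth med [0.4124 0.1285 0.0155] min [0.354 0.106 0.002] max [0.467 0.157 0.021]
side red 273 px 163 175 [ 8.4 43.7] depth med [0.4252 0.1956 0.0151] min [ 0.368  0.177 -0.001] max [0.483 0.224 0.021]
side blue 191 px 162 158 [ 7.4 32.2] depth med [0.4382 0.2593 0.0154] min [0.395 0.238 0.006] max [0.48  0.281 0.021]
side green 312 px 270 302 [13.  24.5] depth med [ 0.5171 -0.28    0.0739] min [ 0.494 -0.291  0.065] max [ 0.542 -0.265  0.077]
side orange 271 px 247 242 [12.1 23. ] depth med [ 0.5323 -0.1299  0.0738] min [ 0.506 -0.145  0.057] max [ 0.559 -0.104  0.079]
side button 130 px 208 216 [11. 13.] depth med [0.4896 0.014  0.0211] min [0.475 0.    0.01 ] max [0.507 0.033 0.027]
```

View pics/end.png

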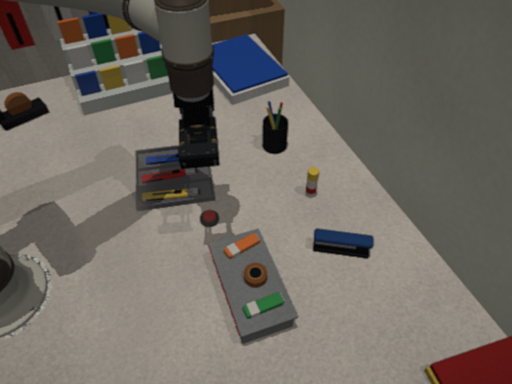

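The final picture shows the button sprung back at (209,217), the green case at (264,305) and the yellow knife at (171,194) all where they were. The arm is high and clear.

```bash
python3 -c "
from station import r
print(r.finish_job())"
```

```text
the job is handed in; nothing more can be done
None
```

I pointed at the yellow knife and then the green case for at least 2 s each, from about 3 cm above; then I pressed the red button right down, let it spring back, moved clear with no goods shifted, and handed the job in at 19.4 s.

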